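# Turn the bench outlet's elbow to its drain cup

## Robot

A 6-joint arm with a two-finger parallel gripper is mounted at the origin on a cart in front of the work surface, level with it; the furniture and walls round the work are solid. World frame = base frame: x ahead of the robot, y to its left, z up, the work surface at z = 0. Lengths are in m, angles in rad, forces in N, time in s.
With the tool pointing down it reaches from about 0.25 to 0.775 m from the base axis. Payload 4 kg.
Tool frame: the origin (TCP) lies midway between the tips of the shut fingers; the grasp point (between the pads) lies 19 mm behind it (robot.tcp_to_grasp is the distance from the TCP to the grasp point, in m); z points along the fingers, y is the line along which they close (so a half turn about z gives the same grasp; the last joint's range is limited). The gripper opens to 94 mm and grips with 3 to 60 N. Pads are 16 mm wide; open, the fingers measure 119 mm over their backs; the gripper's body (75 mm by 177 mm) begins 78 mm behind the grasp point.
Start: joints at [-1.403, 0.087, 1.371, -0, 1.684, -0.103], TCP at [0.147, -0.53, 0.206] pointing down, gripper open.
Joint ranges: [-3.1, 3.1], [-0.76, 2.03], [0.27, 2.55], [-1.08, 4.22], [0.17, 2.65], [-2.57, 2.57]. Speed limits (rad/s): [2.79, 2.79, 3.14, 3.14, 3.14, 3.14].

## Interface

Orientations are given as [roll, pitch, yaw] about the fixed x, y, z axes, in that order (R = Rz(yaw) Ry(pitch) Rx(roll)).
In Python, from bench import robot, viewer gives the robot as it stands. The module is installed in compiled form; this text tells all that it offers.
- The arm moves only by the shell command python3 -m handwheel 'ROWS' [OPENING]. ROWS is JSON, a list of rows, each a list of 6 numbers: the shift along the tool's x, y, z in units of 0.2 m (1.0 is 0.2 m), then the turn, a rotation vector about the tool's x, y, z in units of 30 degrees (1.0 is 30 degrees). In form: [[x, y, z, wx, wy, wz], ...]. A call has 1 to 10 rows; each row is the pose to reach, as a shift and turn from the pose commanded when the call began, along the tool's axes at that moment; what a row does not reach only later rows make up. A row lasts 1/12 s, in which the tool goes at most 41.7 mm and 7.16 degrees, less where a joint would pass 70% of its speed; a pose out of reach is approached as far as the arm can. A call with a number of a shift or a turn outside -1 to 1 is refused whole. A call with a gripper value outside its range is refused whole. OPENING is the gripper's target within -1 to 1 (shut at 1, half-way at 0, fully open at -1), set as the call begins (- or left out, the last holds). The fingers move at their own pace and stop on an object; the grip force is fixed at half the most. Time passes only in rows, so rows that repeat a pose let the fingers close. It gives the time, the measured TCP pose, the force, the opening and the grip force at its end, in the units of the state.
- robot.get_obs(): the state, without advancing time (a new reading comes with each control period).
- viewer.snapshot(name): name is "side" or "top" or "wrist"; returns the picture (420x560x3 uint8, red, green, blue); there is no depth.
- viewer.calibration(name): a dict with "fx", "fy", "cx", "cy" (pixels), "R" (3x3) and "t" (3): a world point X has camera coordinates R X + t. Camera axes: x right, y down, z forward; pixel columns grow to the right and rows downward; lengths in m; the calibration is good to about 2 mm. A picture is of the moment at which its call begins: read the wrist's pose just before it. calibration takes no time and is no camera call; for the wrist camera it gives the pose at the moment of the call.
- robot.close_job(): hands the job in; it is judged then, once.
The state is a dict: "time": time; "joint_positions": joint angles; "qvel": joint speeds; "joint_torque": joint torques, N m; "tool_pos": TCP position; "ee_rot": TCP orientation; "wrist_force": force on the tool from outside, world axes, zero at the start; "wrist_torque": the same for the moment, N m; "width": finger opening in m; "finger_force": force on a finger pad.
Only numpy, scipy, OpenCV 4.12 (cv2) and the standard library are available. Lean on these libraries where they do the work, as an engineer would, in place of code of your own. Each camera call takes 0.05 s, during which the arm holds its last target. There are 200 camera calls.

## Task

Two short outlets stand on the bench: one carries a brass elbow with a single nozzle that is only started on its threaded stub, the other a tee with two opposite nozzles. Screw the elbow further on, clockwise, and stop when its nozzle points at the middle of the small white drain cup in front of it; leave the tee as it is.

Things in the scene. Friction and masses are not known exactly. Their poses are not given: they have to be found in the camera images.
- elbow: Brass elbow, free to turn about z only, drag 0.06 N m, stays where left; clockwise from above screws it down 3 mm a turn. Block 34 long (x), 26 wide (y: flat sides to grip), 30 mm high; level nozzle 21 then 15-19 mm thick, end 58 mm from axis. Origin: block's centre, on the thread's axis, 102 mm over the bench; x out along the nozzle, z up. Starts 30-90 deg short of the cup; a stop bars unscrewing over 17 deg.
- outlet_a: White round column, fixed to the bench, with the steel stub that carries the elbow. Origin: on the bench under the stub's axis. Foot 76 mm diameter, column up to 35 mm thick and 66 mm high; above it the stub, 20 mm thick; the elbow's round collar, 30 mm diameter, hides its top from 76 mm up to the block.
- cup_mouth (a point): Centre of the mouth of the white drain cup, 66 mm above the bench: a small open funnel of 56 mm diameter on a thin post with a round foot, fixed to the bench on the robot's side of the elbow, 110 to 145 mm from its axis.
- tee_end (a point): End of one of the two nozzles of the brass tee, 58 mm from its own stub's axis and 102 mm above the bench. The tee stands on the other white column, 0.2 to 0.4 m to the left or right of the elbow, has the same block with two such nozzles in line, and turns just as lightly.

How it is judged:
By the outcome, as a careful person would: the job done as asked, in the order asked, and still so for the second after the job is handed in, with the robot touching nothing.
It also fails if it takes over 30 s, if anything falls off the work surface, if the arm or the gripper's body presses on something with over 40 N, if the wrist force passes 120 N, or if a joint passes its speed limit or range.

## Working session

There is one attempt and no reset: what is moved stays moved. The work goes in short steps, Python scripts to look and compute and a shell command to move; the robot and the scene stay as the last step left them, time stands still between calls to the robot, and variables do not carry over. Pictures are saved under pics/ and viewed, at most 10 in all, crops included, and the job is handed in when it is done.

```bash
mkdir -p pics; python3 - <<'E'
from bench import robot, viewer
import cv2, numpy as np
for n in ("top","side"):
    im=viewer.snapshot(n); cv2.imwrite(f"pics/{n}0.png",im[:,:,::-1])
    c=viewer.calibration(n); print(n,{k:np.round(v,4).tolist() for k,v in c.items()})
o=robot.get_obs(); print(o["time"],o["tool_pos"],o["ee_rot"],o["width"])
E
```

```text
top {'fx': 445.418, 'fy': 445.418, 'cx': 272.9939, 'cy': 207.4323, 'R': [[-0.0057, -0.9999, 0.0151], [-0.9867, 0.0031, -0.1627], [0.1627, -0.0158, -0.9866]], 't': [-0.0124, 0.5044, 0.8454]}
side {'fx': 510.6388, 'fy': 510.6388, 'cx': 281.1623, 'cy': 222.68, 'R': [[-0.892, -0.4518, 0.0131], [-0.3049, 0.5799, -0.7555], [0.3338, -0.6779, -0.655]], 't': [0.4338, 0.2273, 0.9735]}
0.1 [ 0.14702171 -0.52947298  0.20444235] [-3.13965658e+00 -2.04468573e-04  2.70750242e-01] 0.0938989484347021
```

View pics/top0.png

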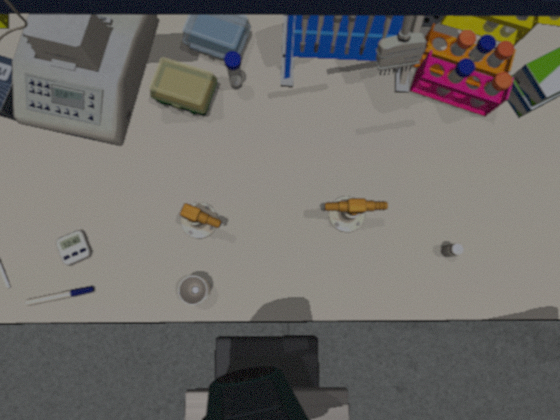

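View pics/side0.png

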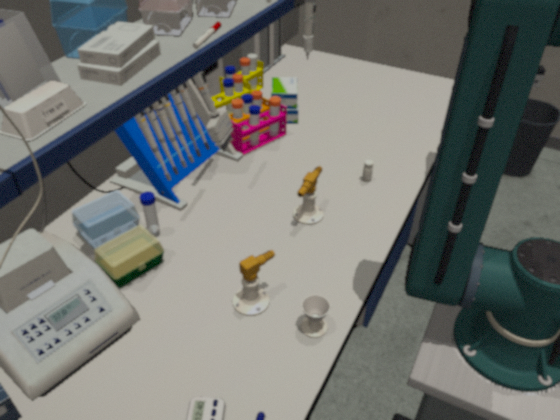

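The top view shows the elbow block at about (190,212) with its nozzle end near (220,223), the cup mouth at about (193,289), and the tee at (357,205). The side view shows the elbow at (252,266) and the cup at (316,305). I'll enlarge the crops to read them more precisely.

```bash
cat > h.py <<'E'
import numpy as np
from bench import viewer
def unproj(name,u,v,z):
    c=viewer.calibration(name); R=np.array(c["R"]);t=np.array(c["t"])
    d=R.T@np.array([(u-c["cx"])/c["fx"],(v-c["cy"])/c["fy"],1]); o=-R.T@t
    return o+d*(z-o[2])/d[2]
def proj(name,X):
    c=viewer.calibration(name); p=np.array(c["R"])@np.array(X)+np.array(c["t"])
    return p[0]/p[2]*c["fx"]+c["cx"],p[1]/p[2]*c["fy"]+c["cy"]
E
python3 - <<'E'
import cv2,numpy as np
from h import *
a=cv2.imread("pics/top0.png")[180:320,160:260]; b=cv2.imread("pics/side0.png")[235:345,225:345]
a=cv2.resize(a,None,fx=4,fy=4,interpolation=3); b=cv2.resize(b,(400,367),interpolation=3)
o=np.zeros((560,800,3),np.uint8); o[:,:400]=a; o[:367,400:]=b
cv2.imwrite("pics/c0.png",np.clip(o*1.5,0,255).astype(np.uint8))
for n,p,z in [("top",(190,212),.117),("top",(220,224),.102),("top",(193,289),.066),("side",(316,303),.066),("top",(357,205),.117),("top",(387,206),.102),("top",(200,222),.0),("side",(251,302),0)]: print(n,p,unproj(n,*p,z).round(4))
E
```

```text
top (190, 212) [0.4839 0.1369 0.117 ]
top (220, 224) [0.4638 0.0839 0.102 ]
top (193, 289) [0.3459 0.1365 0.066 ]
side (316, 303) [0.346  0.1348 0.066 ]
top (357, 205) [ 0.4959 -0.1669  0.117 ]
top (387, 206) [ 0.4963 -0.2259  0.102 ]
top (200, 222) [0.4811 0.1359 0.    ]
side (251, 302) [ 0.4838  0.1408 -0.    ]
```

View pics/c0.png

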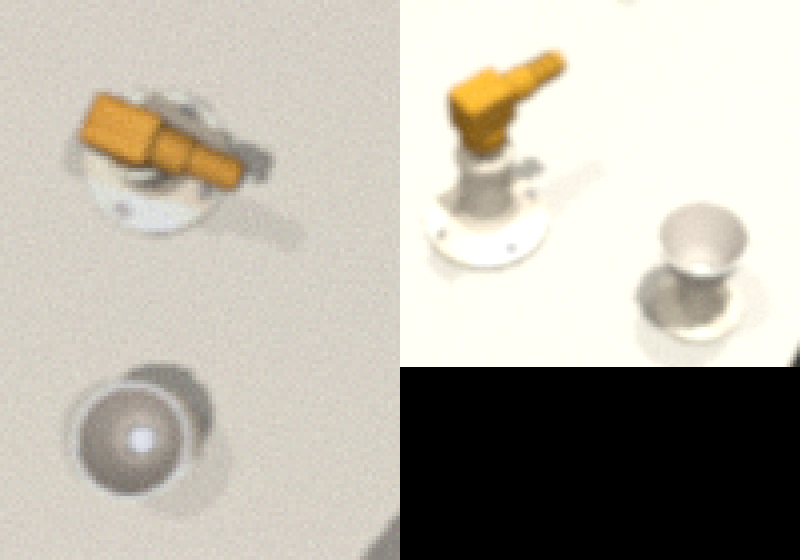

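Axis is about (0.4835, 0.137). The nozzle yaw is about -110° and the cup bearing about -179.5°, so roughly 70° clockwise. I'll grasp at tool yaw 70° and finish at about 0°. Moving over now.

```bash
python3 -m handwheel '[[0.84,-0.92,0,0,0,0],[0.84,-0.92,0,0,0,0],[0.84,-0.92,0,0,0,0],[0.84,-0.92,0,0,0,0],[0.84,-0.92,0,0,0,0],[0.84,-0.92,0,0,0,0],[0.84,-0.92,0,0,0,0]]' -1
python3 -m handwheel '[[0.84,-0.92,0,0,0,0],[0.84,-0.92,0,0,0,0],[0.84,-0.92,0,0,0,0],[0.84,-0.92,0,0,0,0],[0.84,-0.92,0,0,0,0],[0.84,-0.92,0,0,0,0],[0.84,-0.92,0,0,0,0]]'
python3 -m handwheel '[[0.5,-0.6,0,0,0,-0.2],[0.5,-0.6,0,0,0,-0.4],[0.5,-0.6,0,0,0,-0.6],[0.5,-0.6,0,0,0,-0.9],[0.5,-0.6,0,0,0,-0.9],[0.5,-0.6,0,0,0,-0.9],[0.5,-0.6,0,0,0,-0.9]]'
python3 - <<'E'
from h import *; from bench import robot
import cv2
im=viewer.snapshot("wrist"); cv2.imwrite("pics/w1.png",im[:,:,::-1])
o=robot.get_obs(); print(o["time"],o["tool_pos"],o["ee_rot"],o["joint_positions"])
c=viewer.calibration("wrist"); print(c)
for p in [(.4835,.137,.117),(.3455,.1358,.066),(.4638,.0839,.102)]: print(proj("wrist",p))
E
```

```text
time: 0.68
tool_pos: [0.2622, -0.3023, 0.2056]
ee_rot: [-3.14, -0.003, 0.279]
wrist_force: [0.4, 0.1, 0.7]
width: 0.094
finger_force: 0.0
time: 1.27
tool_pos: [0.3744, -0.0794, 0.2052]
ee_rot: [-3.139, -0.002, 0.282]
wrist_force: [-0.4, -0.4, -0.7]
width: 0.0938
finger_force: 0.0
time: 1.85
tool_pos: [0.4367, 0.0562, 0.2049]
ee_rot: [-3.141, 0.001, 0.741]
wrist_force: [0.5, -0.1, -0.5]
width: 0.0939
finger_force: 0.0
1.9 [0.43660933 0.05581834 0.2050845 ] [-3.14152251e+00  1.06587738e-03  7.39803146e-01] [-1.25411126e-03 -1.59761040e-01  1.61059508e+00 -6.72690305e-04
  1.69159230e+00  8.29658325e-01]
{'fx': 293.80177887064525, 'fy': 293.80177887064525, 'cx': 278.28050782352875, 'cy': 210.83064364219177, 'R': array([[ 0.67475293, -0.73804288,  0.00109428],
       [-0.71423516, -0.65261182,  0.2529149 ],
       [-0.1859479 , -0.17143664, -0.96748791]]), 't': array([-0.25400634,  0.3227925 ,  0.48063769])}
(np.float64(245.03510011300224), np.float64(115.58670172472848))
(np.float64(170.2805930243245), np.float64(214.48195756210885))
(np.float64(275.28731128017796), np.float64(171.74457644891157))
```

View pics/w1.png

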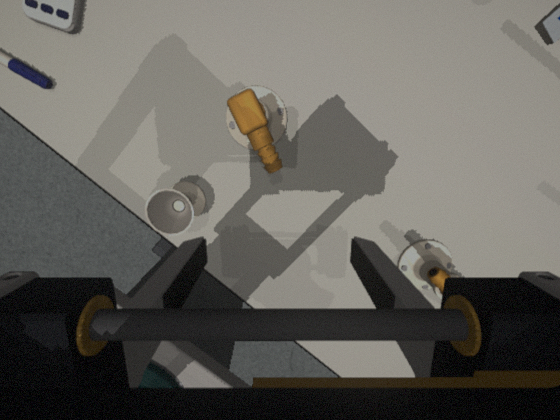

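The wrist view shows the elbow block at about (247,111), the nozzle end at (274,168) and the cup mouth at (170,211). These are within 4 px of the predictions. I'll do a quick check of the nozzle direction by segmentation, then align.

```bash
python3 - <<'E'
import cv2,numpy as np
from h import *
from scipy.optimize import least_squares
# silhouette fit of elbow model (axis x,y, yaw) in top + wrist
W,H=560,420
def hull(n,pts):
    return cv2.convexHull(np.array([proj(n,p) for p in pts],np.float32))
def model(n,x,y,a,S=8):
    m=np.zeros((H,W),np.uint8)
    c,s=np.cos(a),np.sin(a)
    def w(p): return [x+c*p[0]-s*p[1],y+s*p[0]+c*p[1],.102+p[2]]
    parts=[[w((i,j,k)) for i in(-.017,.017) for j in(-.013,.013) for k in(-.015,.015)]]
    th=np.linspace(0,2*np.pi,16,endpoint=False)
    for x0,x1,r in((.017,.036,.0105),(.036,.058,.0085)):
        parts.append([w((i,r*np.cos(t),r*np.sin(t))) for i in(x0,x1) for t in th])
    parts.append([w((.015*np.cos(t),.015*np.sin(t),k)) for k in(-.026,-.015) for t in th])
    M=np.zeros((H,W),np.uint8)
    for p in parts: cv2.fillConvexPoly(M,np.round(hull(n,p)*16).astype(np.int32),255,cv2.LINE_AA,4)
    return cv2.GaussianBlur(M/255.,(0,0),1.2)
for n,f,box in(("top","top0",(170,240,195,240)),("wrist","w1",(210,300,75,190))):
    h=cv2.cvtColor(cv2.imread(f"pics/{f}.png"),cv2.COLOR_BGR2HSV)
    b=((h[...,0]>8)&(h[...,0]<24)&(h[...,1]>130)).astype(float)
    k=np.zeros_like(b);k[box[2]:box[3],box[0]:box[1]]=1;b=cv2.GaussianBlur(b*k,(0,0),1.2)
    best=None
    from scipy.optimize import minimize
    for a0 in(-2.1,-1.8):
        r=minimize(lambda q:((model(n,q[0]/100,q[1]/100,q[2])-b)**2).sum(),[48.35,13.7,a0],method="Nelder-Mead",options=dict(initial_simplex=[[48.35,13.7,a0],[48.9,13.7,a0],[48.35,14.2,a0],[48.35,13.7,a0+.2]],maxiter=120))
        if best is None or r.fun<best.fun:best=r
    print(n,best.x,np.degrees(best.x[2]),best.fun)
    print(unproj(n,*((193,289.5) if n=="top" else (170,211)),.066))
E
python3 -m handwheel '[[0.2,-0.05,0,0,0,-0.2],[0.44,-0.14,0,0,0,-0.4],[0.44,-0.14,0,0,0,-0.6],[0.44,-0.14,0,0,0,-0.8],[0.44,-0.14,0,0,0,-0.92],[0.44,-0.14,0,0,0,-0.92],[0.44,-0.14,0,0,0,-0.92]]'
```

```text
time: 2.48
tool_pos: [0.4827, 0.1357, 0.2055]
ee_rot: [3.141, 0.0, 1.219]
wrist_force: [-0.3, -0.4, 0.9]
width: 0.094
finger_force: 0.0Traceback (most recent call last):
  File "<stdin>", line 27, in <module>
    res = _minimize_neldermead(fun, x0, args, callback, bounds=bounds,
                               **options)
    fxr = func(xr)
    fx = function(np.copy(x), *(wrapper_args + args))
  File "<stdin>", line 27, in <lambda>
  File "<stdin>", line 18, in model
  File "<stdin>", line 7, in hull
  File "h.py", line 8, in proj
    c=viewer.calibration(name); p=np.array(c["R"])@np.array(X)+np.array(c["t"])
ValueError: time passes only in moves, steps and waits
```

```bash
cat > h.py <<'E'
import numpy as np, cv2
from scipy.optimize import minimize
def unproj(c,u,v,z):
    R=np.array(c["R"]);t=np.array(c["t"])
    d=R.T@np.array([(u-c["cx"])/c["fx"],(v-c["cy"])/c["fy"],1]); o=-R.T@t
    return o+d*(z-o[2])/d[2]
def proj(c,X):
    p=np.asarray(X)@np.array(c["R"]).T+np.array(c["t"])
    return np.stack([p[:,0]/p[:,2]*c["fx"]+c["cx"],p[:,1]/p[:,2]*c["fy"]+c["cy"]],1)
th=np.linspace(0,2*np.pi,16,endpoint=False)
PARTS=[np.array([(i,j,k) for i in(-.017,.017) for j in(-.013,.013) for k in(-.015,.015)])]
for x0,x1,r in((.017,.036,.0105),(.036,.058,.0085)):
    PARTS.append(np.array([(i,r*np.cos(t),r*np.sin(t)) for i in(x0,x1) for t in th]))
PARTS.append(np.array([(.015*np.cos(t),.015*np.sin(t),k) for k in(-.026,-.015) for t in th]))
def model(cal,x,y,a):
    c,s=np.cos(a),np.sin(a); Rz=np.array([[c,-s,0],[s,c,0],[0,0,1]]); M=np.zeros((420,560),np.uint8)
    for p in PARTS:
        q=cv2.convexHull(proj(cal,p@Rz.T+[x,y,.102]).astype(np.float32))
        cv2.fillConvexPoly(M,np.round(q*16).astype(np.int32),255,cv2.LINE_AA,4)
    return cv2.GaussianBlur(M/255.,(0,0),1.2)
def fit(cal,bgr,box,a0s):
    h=cv2.cvtColor(bgr,cv2.COLOR_BGR2HSV)
    b=((h[...,0]>8)&(h[...,0]<24)&(h[...,1]>130)).astype(float)
    k=np.zeros_like(b);k[box[2]:box[3],box[0]:box[1]]=1;b=cv2.GaussianBlur(b*k,(0,0),1.2)
    rs=[minimize(lambda q:((model(cal,q[0]/100,q[1]/100,q[2])-b)**2).sum(),[48.35,13.7,a],method="Nelder-Mead",
        options=dict(initial_simplex=[[48.35,13.7,a],[48.9,13.7,a],[48.35,14.2,a],[48.35,13.7,a+.2]],maxiter=150)) for a in a0s]
    r=min(rs,key=lambda r:r.fun); return r.x[:2]/100,np.degrees(r.x[2]),r.fun,b.sum()
E
python3 - <<'E'
from h import *
from bench import viewer
ct=viewer.calibration("top")
cw={'fx':293.80178,'fy':293.80178,'cx':278.2805,'cy':210.8306,'R':[[ 0.67475293,-0.73804288,0.00109428],[-0.71423516,-0.65261182,0.2529149],[-0.1859479,-0.17143664,-0.96748791]],'t':[-0.25400634,0.3227925,0.48063769]}
print(fit(ct,cv2.imread("pics/top0.png"),(170,240,195,240),(-2.1,-1.8)),unproj(ct,193,289.5,.066))
print(fit(cw,cv2.imread("pics/w1.png"),(210,300,75,190),(-2.1,-1.8)),unproj(cw,170,211,.066))
E
```

```text
(array([0.48602069, 0.1373853 ]), np.float64(-113.22368564957084), np.float64(83.43608206172823), np.float64(423.0)) [0.34493691 0.13648476 0.066     ]
(array([0.4864242 , 0.13741605]), np.float64(-112.1609583864006), np.float64(209.37590599502562), np.float64(1907.0)) [0.34851866 0.13847642 0.066     ]
```

```bash
python3 -m handwheel '[[0.013,0.01,0.15,0,0,0.06],[0.013,0.01,0.3,0,0,0.06],[0.013,0.01,0.45,0,0,0.06],[0.013,0.01,0.52,0,0,0.06],[0.013,0.01,0.567,0,0,0.06],[0.013,0.01,0.567,0,0,0.06],[0.013,0.01,0.567,0,0,0.06]]'
python3 -m handwheel '[[0,0,0,0,0,0],[0,0,0,0,0,0],[0,0,0,0,0,0],[0,0,0,0,0,0],[0,0,0,0,0,0],[0,0,0,0,0,0]]' 1
python3 - <<'E'
from bench import robot,viewer
import cv2
o=robot.get_obs();print(o["time"],o["tool_pos"],o["ee_rot"],o["wrist_force"],o["wrist_torque"],o["width"],o["finger_force"])
cv2.imwrite("pics/w2.png",viewer.snapshot("wrist")[:,:,::-1])
E
```

```text
time: 3.07
tool_pos: [0.4857, 0.1383, 0.0926]
ee_rot: [3.141, -0.0, 1.191]
wrist_force: [-0.7, 0.6, -0.4]
width: 0.0944
finger_force: 0.0
time: 3.57
tool_pos: [0.4856, 0.1388, 0.0924]
ee_rot: [3.141, -0.0, 1.192]
wrist_force: [-0.4, -0.0, -0.2]
width: 0.058
finger_force: 0.0
3.5667 [0.48555607 0.13881908 0.0923668 ] [ 3.14105715e+00 -2.17370701e-04  1.19235501e+00] [-0.3817741  -0.02764981 -0.21970357] [-0.02433706 -0.10557951 -0.0147747 ] 0.058008572214187856 0.0
```

View pics/w2.png

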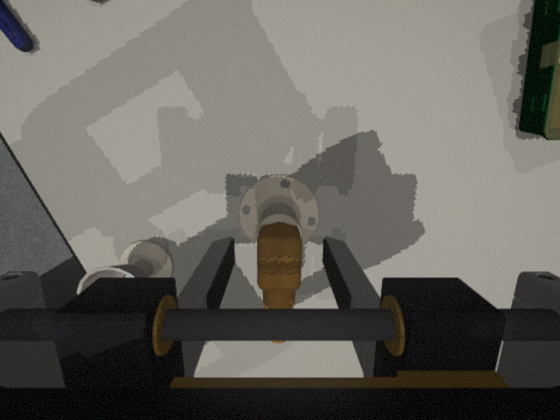

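The wrist view shows the block at about (280,255) centred between the two fingers and aligned with them. The fingers are still closing (58 mm open), so I'll let them finish.

```bash
python3 -m handwheel '[[0,0,0,0,0,0],[0,0,0,0,0,0],[0,0,0,0,0,0],[0,0,0,0,0,0],[0,0,0,0,0,0],[0,0,0,0,0,0],[0,0,0,0,0,0],[0,0,0,0,0,0]]'
```

```text
time: 4.28
tool_pos: [0.4858, 0.1386, 0.092]
ee_rot: [3.141, 0.0, 1.192]
wrist_force: [1.7, -0.7, -2.0]
width: 0.0253
finger_force: 30.0
```

```bash
python3 -m handwheel '[[0,0,0,0,0,0.15],[0,0,0,0,0,0.33],[0,0,0,0,0,0.5],[0,0,0.001,0,0,0.67],[0,0,0.001,0,0,0.84],[0,0,0.001,0,0,1],[0,0,0.001,0,0,1]]'
python3 -m handwheel '[[0,0,0,0,0,0.15],[0,0,0,0,0,0.33],[0,0,0,0,0,0.5],[0,0,0.001,0,0,0.67],[0,0,0.001,0,0,0.84],[0,0,0.001,0,0,0.93],[0,0,0.001,0,0,0.93]]'
```

```text
time: 4.87
tool_pos: [0.4857, 0.1386, 0.0918]
ee_rot: [3.141, -0.0, 0.667]
wrist_force: [3.2, -0.9, -2.5]
width: 0.0258
finger_force: 30.0
time: 5.45
tool_pos: [0.4857, 0.1387, 0.0915]
ee_rot: [3.141, -0.001, 0.183]
wrist_force: [2.1, -0.1, -1.9]
width: 0.0258
finger_force: 30.0
```

```bash
python3 - <<'E'
from bench import viewer
import cv2,numpy as np
t=viewer.snapshot("top");s=viewer.snapshot("side");w=viewer.snapshot("wrist")
o=np.zeros((600,800,3),np.uint8)
o[:300,:400]=cv2.resize(t[170:320,120:320],(400,300));o[:300,400:]=cv2.resize(s[220:340,220:380],(400,300));o[300:,:400]=cv2.resize(w,(400,300))
cv2.imwrite("pics/m.png",o[:,:,::-1])
E
```

```text
(no output)
```

View pics/m.png

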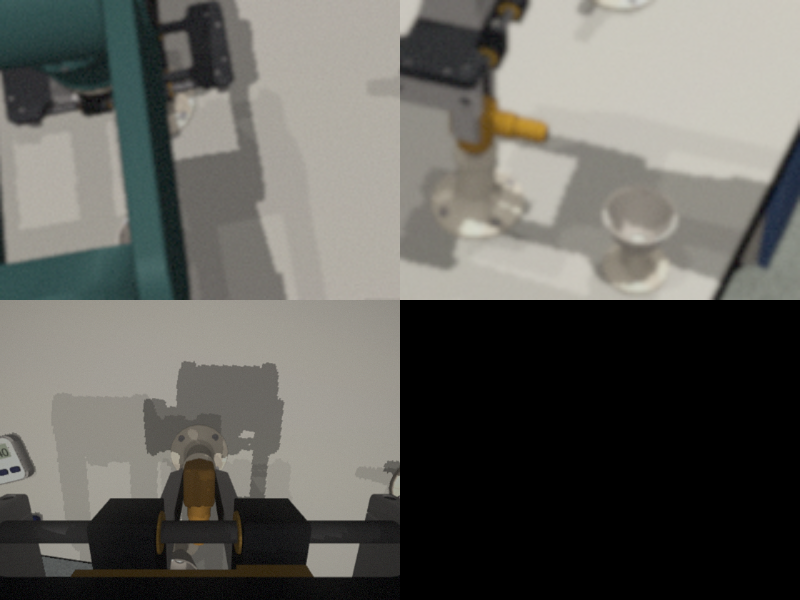

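The side view shows the elbow turning with the gripper, with its nozzle end at about (545,130) in that panel and heading for the cup at (640,215). The top view is blocked by the arm. I'll turn the rest, release, back off and verify.

```bash
python3 -m handwheel '[[0,0,0,0,0,0.12],[0,0,0,0,0,0.24],[0,0,0,0,0,0.32],[0,0,0,0,0,0.32],[0,0,0,0,0,0.32]]'
python3 -m handwheel '[[0,0,0,0,0,0],[0,0,0,0,0,0],[0,0,0,0,0,0],[0,0,0,0,0,0],[0,0,0,0,0,0],[0,0,0,0,0,0],[0,0,0,0,0,0],[0,0,0,0,0,0],[0,0,0,0,0,0],[0,0,0,0,0,0]]' -1
python3 -m handwheel '[[0,0,-0.1,0,0,0],[0,0,-0.25,0,0,0],[0,0,-0.4,0,0,0],[0,0,-0.55,0,0,0],[0,0,-0.6,0,0,0],[0,0,-0.6,0,0,0]]'
python3 -m handwheel '[[-0.2,0.2,0,0,0,0],[-0.4,0.4,0,0,0,0],[-0.6,0.6,0,0,0,0],[-0.6,0.8,0,0,0,0],[-0.6,1,0,0,0,0],[-0.6,1,0,0,0,0],[-0.6,1,0,0,0,0]]'
python3 - <<'E'
from bench import viewer,robot
from h import *
ct=viewer.calibration("top");cs=viewer.calibration("side")
t=viewer.snapshot("top")[:,:,::-1].copy();s=viewer.snapshot("side")[:,:,::-1].copy()
cv2.imwrite("pics/t2.png",t);cv2.imwrite("pics/s2.png",s)
print(fit(ct,t,(160,240,195,260),(-3.2,-3.)));print(fit(cs,s,(225,310,230,310),(-3.2,-3.)))
o=np.zeros((420,800,3),np.uint8);o[:,:400]=cv2.resize(t[180:320,130:264],(400,420));o[:,400:]=cv2.resize(s[220:346,220:340],(400,420))
cv2.imwrite("pics/m2.png",np.clip(o*1.4,0,255).astype(np.uint8));print(robot.get_obs()["time"])
E
```

```text
time: 6.02
tool_pos: [0.4856, 0.1388, 0.0914]
ee_rot: [3.142, -0.0, 0.016]
wrist_force: [4.4, -0.9, -4.6]
width: 0.0257
finger_force: 30.0
time: 6.85
tool_pos: [0.4854, 0.1387, 0.0916]
ee_rot: [3.142, 0.0, 0.014]
wrist_force: [-0.1, 0.7, -0.5]
width: 0.0889
finger_force: 0.0
time: 7.35
tool_pos: [0.4872, 0.1391, 0.2152]
ee_rot: [-3.141, -0.007, 0.014]
wrist_force: [0.7, 0.7, -0.4]
width: 0.0938
finger_force: 0.0
time: 7.93
tool_pos: [0.366, -0.0675, 0.2091]
ee_rot: [3.14, 0.004, 0.005]
wrist_force: [1.3, -0.4, -0.0]
width: 0.094
finger_force: 0.0
(array([0.48560193, 0.13834174]), np.float64(-178.4140348180297), np.float64(107.29390560878014), np.float64(418.0))
(array([0.48423892, 0.13914033]), np.float64(-180.76418778463037), np.float64(124.10984475774487), np.float64(478.0))
8.0333
```

View pics/m2.png

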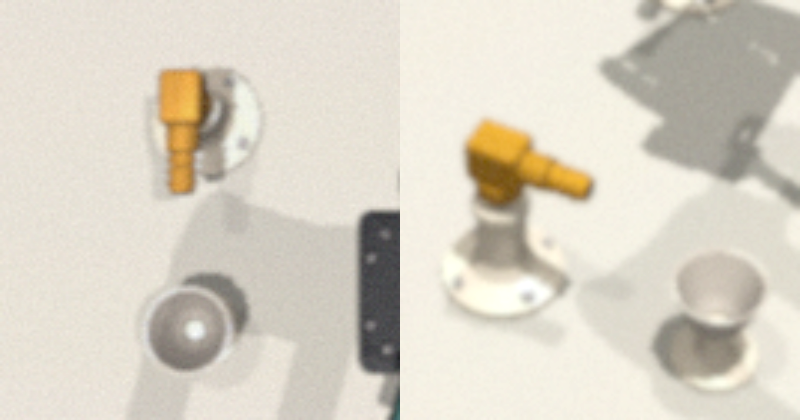

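The top and side views show the nozzle pointing at the cup, at about -179.2° by grip yaw against a cup bearing of about -179°. The arm is clear of everything, so I'm handing in.

```bash
python3 -c "
from bench import robot
print(robot.close_job())"
```

```text
the job is handed in; nothing more can be done
None
```

I screwed the elbow about 67° clockwise and released it with its nozzle pointing at the drain cup's middle, to within about 1° by my measurements; the arm kept clear of the tee, and I handed in at about 8 s.

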